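Release and take out a spent filter cartridge held by a spring collar

TASK

Free the spent filter cartridge: pull the metal spring collar of the filter head back outward along its leaning axis, turn it anticlockwise (looking down on it), and feel for the notch on the far side of the step, so that the collar sinks into it and stays back when you let go. Then draw the cartridge out of the head and put it into the empty grey tub without dropping it, leaving the collar parked in its notch and the tube rack, the bottle and the tip box where they are.

Things in the scene. Friction and masses are not known exactly. Their poses are not given: they have to be found in the camera images.
- head: Filter head, fixed: blue base 150 x 130 x 40 mm carrying a white block with a sloped face 90 x 100 mm. Origin on the bench below the centre of the sloped face; x axis from the sloped face to its back, z up. The port axis is square to the face and leans 30 degrees from vertical: its outward direction is (-0.5, 0, 0.866) in the head's frame.
- port_face (a point): Centre of the head's sloped face, 85 mm above the head's origin, axes as the head's; the port axis passes through it. 's' = distance from it outward along the port axis. A square 36 mm guide drum stands on the face to s = 18, four key posts to s = 36 inside the collar, and a stepped steel ring (radius 28 mm) round the drum to s = 12, below the collar.
- collar_grip (a point): On the port axis at mid-height of the aluminium spring collar (s = 29 mm at home); moves and turns with it. z: outward along the port axis. y: square to the collar's two grip flats, 54 mm apart, 26 mm wide, 16 mm high (s = 20 to 36 at home). Elsewhere the collar is 50 mm in diameter. Free room outside the flats, down to the face. The cartridge's knob stands up through it to s = 68.
- collar_pull (a joint): Collar's travel outward along the port axis, m: 0 home, 0.016 end stop. A spring pulls it home: 5 N at home, 0.4 N more per mm. At home it turns only slightly (its leg is caught by the stepped ring); it must be 0.0105 out or more to turn along the top of the step. Parked in the notch, 5.5 mm deep in the step's top, it reads 0.004 to 0.005; let go elsewhere on the step, 0.009 to 0.0105.
- collar_turn (a joint): Collar's turn about the outward port axis, rad, growing anticlockwise seen from outside; 0 to 0.1 at the start (locked: two inner lugs cover the cartridge's ears). The step goes on to 1.8 rad; its one notch takes the leg over a window 0.13 rad wide, centred anywhere from 0.92 to 1.37 rad: this differs from unit to unit and must be felt. In the notch the lugs clear the ears.
- cartridge: Loose white filter cartridge, 93 mm long, 90 g. Origin on its axis at the underside of its ears (s = 18 when seated); z to the knob's end. Ears 38 x 10 x 8 mm along its x; round knob 24 mm in diameter from z = 8 to 50 mm; barrel 18 mm in diameter down to z = -43 mm, loose in the bore. With the collar parked 27 mm of knob stand clear. Draw it 60 mm out along the port axis before moving away.
- tub: Empty grey open tub, fixed, outside 170 (x) x 140 (y) x 65 mm high, walls 4 mm, floor 4 mm thick. Origin at the centre of its underside, z up. It stands left or right of the head.
- rack: Bystander: yellow tube rack, loose, 190 x 85 x 78 mm high with its tubes; origin at the centre of its underside. Stands on the other side from the tub.
- diluent: Bystander: white bottle with a black cap, loose, 72 mm in diameter, 140 mm high; origin at the centre of its underside.
- tipbox: Bystander: blue tip box with a clear lid, loose, 87 x 122 x 65 mm high; origin at the centre of its underside.
Mind the look-alikes: they are no part of the job. Of the things that look like the head, the middle-sized one is meant.

How it is judged:
By the outcome, as a careful person would: the job done as asked, in the order asked, and still so for the second after the job is handed in, with the robot touching nothing.
It also fails if it takes over 54 s, if anything falls off the work surface, if the arm or the gripper's body presses on something with over 40 N, if the wrist force passes 120 N, or if a joint passes its speed limit or range.

ROBOT

A 7-joint arm with a two-finger parallel gripper is mounted at the origin on the work surface. World frame = base frame: x ahead of the robot, y to its left, z up, the work surface at z = 0. Lengths are in m, angles in degrees, forces in N, time in s.
With the tool pointing down it reaches from about 0.425 to 0.875 m from the base axis. Payload 8.4 kg.
Tool frame: the origin (TCP) lies on the centre line of the jaws, within the pads' length; the fingertips stand 17 mm ahead of it and the grasp point (between the pads) lies 2 mm behind it; z points along the fingers, y is the direction in which the jaws open and shut (so a half turn about z gives the same grasp; the last joint's range is limited). The gripper opens to 85 mm and grips with 20 to 120 N. Pads are 22 mm wide; open, the fingers measure 114 mm over their backs; the gripper's body (76 mm by 85 mm) begins 54 mm behind the grasp point. The pads swing forward as they close: fully open they stand 13 mm farther back than shut.
Start: joints at [70.806, 19.091, 2.286, 83.961, -0.768, 76.965, -3.352], TCP at [0.152, -0.632, 0.248] pointing down, gripper open.
Joint ranges: [-147.57, 147.57], [-21.85, 119.76], [-74.77, 79.35], [14.55, 137.4], [-85.83, 265.84], [4.83, 119.75], [-152.11, 152.11]. Speed limits (degrees/s): [127.2, 127.2, 159.86, 159.86, 180, 180, 180].

INTERFACE

Orientations are given as [roll, pitch, yaw] about the fixed x, y, z axes, in that order (R = Rz(yaw) Ry(pitch) Rx(roll)).
In Python, from bench import sensors, viewer, ctrl gives the robot as it stands.
- The arm moves only by the tool play_rows, never from a script. Its argument "series" is one flat list of numbers, 5 for each row, row after row: the shift along the tool's x, y, z in cm, then the turn about the tool's z in degrees, then the closure in counts, from 0 (fully open) to 255 (shut). In form: [tx, ty, tz, roll, claw, tx, ty, tz, roll, claw, ...]. A call has 1 to 10 rows; each row is the pose to reach, as a shift and turn from the pose commanded when the call began, along the tool's axes at that moment; what a row does not reach only later rows make up. A row lasts 1/12 s, in which the tool goes at most 41.7 mm and 7.16 degrees, less where a joint would pass 70% of its speed; a pose out of reach is approached as far as the arm can. A call with a gripper value outside its range is refused whole. The fingers move at their own pace and stop on an object; "squeeze" is the grip in N (left out, the last holds). Time passes only in rows, so rows that repeat a pose let the fingers close. It gives the time, the measured TCP pose, the force and the opening at its end, in the units of the state.
- sensors.state(): the state, without advancing time (a new reading comes with each control period).
- viewer.snapshot(name): name is "scene" or "top" or "wrist"; returns (picture, depth): 384x512x3 uint8, red, green, blue; 384x512 float32, m along the optical axis (not along the pixel's ray), 0 where there is no reading.
- viewer.camera_info(name): a dict with "mtx" (3x3 intrinsics, pixels), "xyz" and "attitude" of the camera in the world; the wrist camera has in their place "hand_eye" (4x4, takes a point from camera to tool coordinates, whose origin is the TCP and whose axes are the flange's). Camera axes: x right, y up, looking along -z (the intrinsics and any distortion apply to the point x, -y, -z); pixel columns grow to the right and rows downward; lengths in m; the calibration is good to about 2 mm. A picture is of the moment at which its call begins: read the wrist's pose just before it. camera_info takes no time and is no camera call.
- ctrl.finish_job(): hands the job in, once; it reports no verdict.
The state is a dict: "time": time; "joints": joint angles; "dq": joint speeds; "joint_torque": joint torques, N m; "tool_pos": TCP position; "ee_rot": TCP orientation; "wrist_force": force on the tool from outside, world axes, zero at the start; "torque": the same for the moment, N m; "opening": finger opening in m.
Only numpy, scipy, OpenCV 4.12 (cv2) and the standard library are available. Lean on these libraries where they do the work, as an engineer would, in place of code of your own. Each camera call takes 0.05 s, during which the arm holds its last target. There are 200 camera calls.

## Working session

There is one attempt and no reset: what is moved stays moved. The work goes in short steps, Python scripts to look and compute and a tool call to move; the robot and the scene stay as the last step left them, time stands still between calls to the robot, and variables do not carry over. Pictures are saved under pics/ and viewed, about 8 in all and at most 12, crops included, and the job is handed in when it is done.

Besides the shell and the picture viewer there is one more tool, called as name(argument=value, ...), one argument or row to a line, values as JSON. play_rows: Moves the arm, as the interface text tells. Its arguments: {"type":"object","properties":{"series":{"type":"array"},"squeeze":{"type":"number"}},"required":["series"]}

```bash
ls; mkdir -p pics; python3 - <<'E'
from bench import sensors, viewer
import cv2,numpy as np
print(sensors.state())
for n in("scene","top"):
    p,d=viewer.snapshot(n); cv2.imwrite(f"pics/{n}0.png",p[:,:,::-1]); np.savez(f"{n}0.npz",p=p,d=d)
    print(n,viewer.camera_info(n),d.min(),d.max())
print(viewer.camera_info("wrist"))
E
```

```text
pics
{'time': 0.0, 'joints': array([70.80533304, 19.13069165,  2.28708143, 84.012945  , -0.76696403,
       76.96384859, -3.3509842 ]), 'dq': array([ 0.03090157,  0.00797508,  0.00321696,  0.0278998 ,  0.04551749,
       -0.00773704, -0.05137085]), 'joint_torque': array([-4.37398812e-04, -6.58553195e+01,  1.36542253e+00, -4.05563021e+01,
        1.67396577e-02,  1.25716586e-02,  1.06417241e-05]), 'tool_pos': array([ 0.15170194, -0.63160462,  0.24741776]), 'ee_rot': array([-1.79908091e+02,  7.82234594e-03,  1.35085768e+01]), 'wrist_force': array([-1.38192485,  0.67248775,  0.19663399]), 'torque': array([0.01178504, 0.02013711, 0.02886046]), 'opening': 0.08550602523496417}
scene {'mtx': array([[424.24096625,   0.        , 254.7648504 ],
       [  0.        , 424.24096625, 192.50857394],
       [  0.        ,   0.        ,   1.        ]]), 'xyz': array([1.05435797, 0.08871789, 0.92683074]), 'attitude': array([30.27106941,  0.78809539, 96.85274287])} 0.0 1.5862776
top {'mtx': array([[427.18260989,   0.        , 264.02444004],
       [  0.        , 427.18260989, 194.1531814 ],
       [  0.        ,   0.        ,   1.        ]]), 'xyz': array([ 0.53232767, -0.01364858,  1.00076891]), 'attitude': array([  3.29201553,   0.7168491 , -88.53096644])} 0.0 1.8270003
{'mtx': array([[273.25402404,   0.        , 255.39043124],
       [  0.        , 273.25402404, 194.788099  ],
       [  0.        ,   0.        ,   1.        ]]), 'hand_eye': array([[ 9.57720231e-05,  9.55054681e-01,  2.96429667e-01,
         7.61412316e-02],
       [ 9.99999221e-01, -4.60455519e-04,  1.16043800e-03,
        -6.02405074e-04],
       [ 1.24477442e-03,  2.96429325e-01, -9.55053981e-01,
        -1.24153727e-01],
       [ 0.00000000e+00,  0.00000000e+00,  0.00000000e+00,
         1.00000000e+00]])}
```

View images.

View pics/scene0.png

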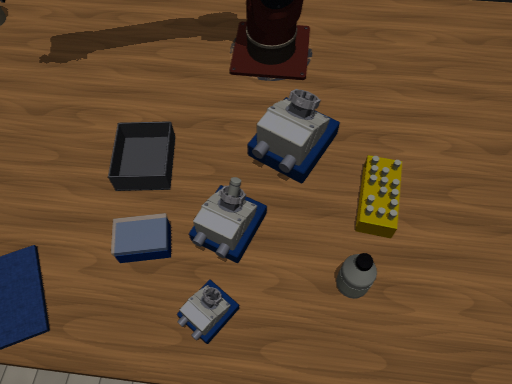

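View pics/top0.png

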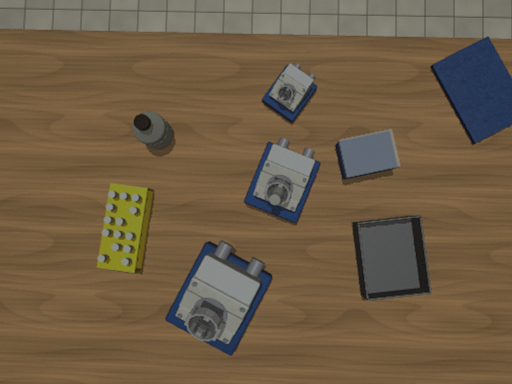

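Scene picture: three heads, large (294,135), middle (228,220, knob at 235,183) and small (208,310). There is also a tub (143,155), tip box (141,237), rack (380,195) and bottle (357,275). In the top picture the middle head is at (283,180) with its knob at (275,197), and the tub is at (391,257). Look-alikes for the target, in top pixels: large head (219,298), middle (283,180), small (290,92). I choose the middle one.

```bash
cat > h.py <<'E'
import numpy as np,cv2
from scipy.spatial.transform import Rotation as R
from bench import sensors,viewer
def campose(n,st=None):
    c=viewer.camera_info(n); K=c["mtx"]
    if n=="wrist":
        H=c["hand_eye"]; Rt=R.from_euler("xyz",st["ee_rot"],degrees=True).as_matrix()
        return K,Rt@H[:3,:3],Rt@H[:3,3]+st["tool_pos"]
    return K,R.from_euler("xyz",c["attitude"],degrees=True).as_matrix(),c["xyz"]
def cloud(d,P):
    K,Rc,t=P; v,u=np.mgrid[:d.shape[0],:d.shape[1]]
    X=np.stack([(u-K[0,2])/K[0,0]*d,-(v-K[1,2])/K[1,1]*d,-d],-1)
    X=X@Rc.T+t; X[d==0]=np.nan; return X
def proj(p,P):
    K,Rc,t=P; q=(np.asarray(p)-t)@Rc; return K[0,2]-K[0,0]*q[...,0]/q[...,2],K[1,2]+K[1,1]*q[...,1]/q[...,2]
E
python3 - <<'E'
from h import *
P=campose("top"); z=np.load("top0.npz"); X=cloud(z["d"],P); p=z["p"]
hsv=cv2.cvtColor(p,cv2.COLOR_RGB2HSV)
print("table z",np.nanmedian(X[150:350,300:340,2]))
def cls(n,x0,y0,x1,y1,lo):
    S=X[y0:y1,x0:x1].reshape(-1,3); S=S[np.isfinite(S[:,2])&(S[:,2]>lo)]
    r=cv2.minAreaRect((S[:,:2]*1000).astype(np.float32)); print(n,len(S),r,"zmax",np.percentile(S[:,2],98))
cls("mid",240,130,325,225,.02);cls("tub",345,205,435,305,.045);cls("rack",90,175,158,280,.03);cls("tip",330,120,405,185,.05);cls("bottle",125,105,180,160,.03)
cls("big",160,235,275,356,.02)
S=X[130:225,240:325].reshape(-1,3);S=S[np.isfinite(S[:,2])]
T=S[S[:,2]>.139-.01];print("knob top-ish",T.mean(0),T[:,2].max(),len(T))
# sloped face: local normals
N=np.cross(np.roll(X,-2,1)-np.roll(X,2,1),np.roll(X,-2,0)-np.roll(X,2,0));N/=np.linalg.norm(N,axis=-1,keepdims=True);N*=np.sign(N[...,2:])
n=N[130:225,240:325];m=(abs(n[...,2]-.866)<.05)&(X[130:225,240:325,2]>.05)
print(m.sum(),np.nanmedian(n[m],0), np.nanmedian(X[130:225,240:325][m],0))
cv2.imwrite("pics/crop.png",np.hstack([cv2.resize(p[130:225,240:325],None,fx=5,fy=5,interpolation=2)[:,:,::-1],cv2.resize(m.astype(np.uint8)*255,None,fx=5,fy=5)[...,None].repeat(3,2)[:,:300]]))
E
```

```text
table z -0.0003317177948950478
mid 3966 ((623.094970703125, -43.381858825683594), (130.05311584472656, 165.95736694335938), 69.40852355957031) zmax 0.1419393499866947
tub 975 ((454.639404296875, -286.5321044921875), (170.3780975341797, 141.28829956054688), 7.923267841339111) zmax 0.06721220916753148
rack 3308 ((504.213134765625, 313.1175537109375), (86.54142761230469, 190.27505493164062), 83.46761322021484) zmax 0.07926057911599367
tip 2210 ((682.8472900390625, -230.85714721679688), (87.263671875, 122.4328384399414), 13.326223373413086) zmax 0.0678372819755496
bottle 1074 ((722.3015747070312, 250.74143981933594), (67.97441101074219, 71.71582794189453), 50.51730728149414) zmax 0.14066718930232291
big 7098 ((362.7201843261719, 89.6287841796875), (169.0045623779297, 214.94041442871094), 63.61894226074219) zmax 0.1588334607686426
knob top-ish [ 0.57588538 -0.0256078   0.14116139] 0.15002438512058613 151
559 [-0.3295523   0.1077438   0.87156714] [ 0.62946281 -0.04563808  0.10041078]
```

View pics/crop.png

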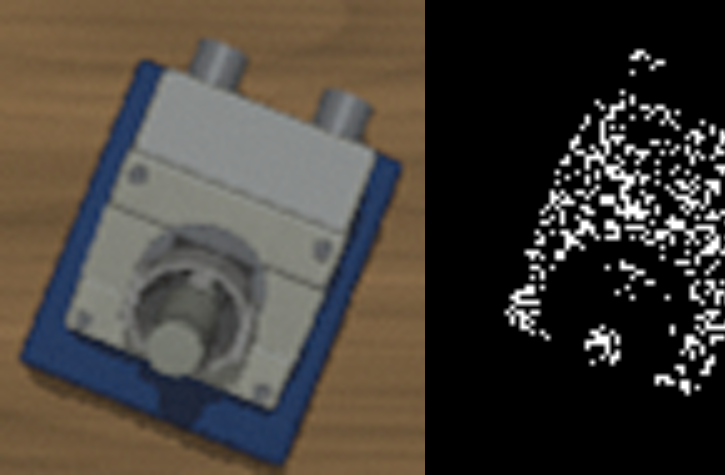

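The crop confirms the middle head, with the knob leaning toward the lower left. Head yaw is about -20.6°, and the knob tip and base centre agree on the axis to about 1 mm. Moving above the collar with the jaws along the head's y.

play_rows(
  series=[57,-47.9,0,34.1,0,57,-47.9,0,34.1,0,57,-47.9,0,34.1,0,57,-47.9,0,34.1,0,57,-47.9,0,34.1,0,57,-47.9,0,34.1,0,57,-47.9,0,34.1,0,57,-47.9,0,34.1,0,57,-47.9,0,34.1,0,57,-47.9,0,34.1,0],
)

```text
time: 0.93
tool_pos: [0.3974, -0.2986, 0.2483]
ee_rot: [180.0, 0.0, -20.6]
wrist_force: [1.1, -0.9, 0.2]
opening: 0.0854
```

play_rows(
  series=[9.1,-31.8,0,0,0,9.1,-31.8,0,0,0,9.1,-31.8,0,0,0,9.1,-31.8,0,0,0,9.1,-31.8,0,0,0,9.1,-31.8,0,0,0,9.1,-31.8,0,0,0,9.1,-31.8,0,0,0,9.1,-31.8,0,0,0,9.1,-31.8,0,0,0],
)

```text
time: 1.77
tool_pos: [0.5943, -0.0319, 0.2475]
ee_rot: [-179.9, 0.1, -20.3]
wrist_force: [-0.1, -0.8, 0.2]
opening: 0.0849
```

```bash
python3 - <<'E'
from h import *
st=sensors.state(); print(st["tool_pos"],st["ee_rot"],st["wrist_force"],st["joints"])
p,d=viewer.snapshot("wrist"); P=campose("wrist",st); np.savez("w1.npz",p=p,d=d); X=cloud(d,P)
yaw=np.radians(-20.6); c=np.array([.608,-.0376,.085]); B=np.array([[np.cos(yaw),-np.sin(yaw),0],[np.sin(yaw),np.cos(yaw),0],[0,0,1]])
A=np.array([[-.5,0,.866],[.866,0,.5],[0,1,0]])  # rows: a, x', y
L=(X-c)@B@A.T; np.save("L.npy",L)  # s, x', y
s=L[...,0]
for lo,hi in((.064,.074),(.030,.040),(-.004,.004)):
    m=(s>lo)&(s<hi)&(np.hypot(L[...,1],L[...,2])<.045); q=L[m]; print(lo,m.sum(),np.median(q,0), q.min(0),q.max(0))
for s_ in (0,.036,.068): print(proj(c+B@(A.T@[s_,0,0]),P))
f=st["tool_pos"]
print("tip proj",[proj(f+R.from_euler("xyz",st["ee_rot"],degrees=True).apply([0,y,zz]),P) for y in(.0425,-.0425) for zz in (.004,.017)])
cv2.imwrite("pics/w1.png",cv2.resize(p,None,fx=1.5,fy=1.5)[:,:,::-1])
E
```

```text
[ 0.59427087 -0.03190665  0.24749211] [-1.79944709e+02  9.72227977e-02 -2.03210881e+01] [-0.14063805 -0.80064663  0.23463415] [  20.86218619   14.85105949  -26.39263333   90.75773663    6.64813226
   76.03642276 -116.7028543 ]
0.064 400 [ 0.06855833 -0.000391    0.00359673] [ 0.0640165  -0.01485863 -0.00825742] [0.06999958 0.00801256 0.01460049]
0.03 983 [0.0360023  0.00745448 0.00389819] [ 0.03001178 -0.02520471 -0.02364378] [0.03999274 0.02189921 0.03037895]
-0.004 2691 [ 0.0009082   0.01817993 -0.00371781] [-0.00397442 -0.04333903 -0.04484893] [0.0039696  0.04147201 0.04487514]
(np.float64(257.0485352499623), np.float64(169.22333433639736))
(np.float64(257.037289090287), np.float64(193.97354796806366))
(np.float64(257.02541894469874), np.float64(220.09701123296765))
tip proj [(np.float64(337.16359437552074), np.float64(259.4388641875097)), (np.float64(330.73682568603533), np.float64(247.621635036197)), (np.float64(176.84040146678925), np.float64(259.31892669987883)), (np.float64(183.06602868024655), np.float64(247.51870430977726))]
```

View pics/w1.png

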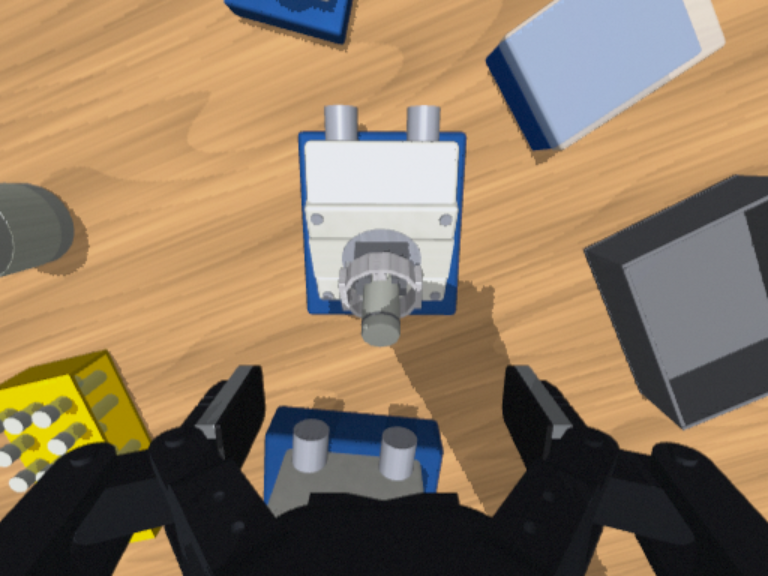

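Wrist view: the middle head is below, knob tip at (380,330) and collar spanning 340–421 in the enlarged picture. The jaw centre is at 383, so about 2 mm of tool −y shift is needed. Next I check how far ahead the open fingertips stand, using depth.

```bash
python3 - <<'E'
from h import *
z=np.load("w1.npz"); d=z["d"]; H=viewer.camera_info("wrist"); K=H["mtx"]
T=cloud(d,(K,H["hand_eye"][:3,:3],H["hand_eye"][:3,3]))
for n,a in(("L",np.s_[240:300,100:178]),("R",np.s_[240:300,333:410])):
    q=T[a].reshape(-1,3); q=q[np.isfinite(q[:,0])&(q[:,2]<.06)]
    for pc in (100,99,95,90): print(n,pc,np.round(np.percentile(q,pc,axis=0),4),end=" ")
    print(np.round(np.abs(q[q[:,2]>np.percentile(q[:,2],80)][:,1]).min(),4), len(q))
E
```

```text
L 100 [ 0.0145 -0.0406  0.0055] L 99 [ 0.0138 -0.0429  0.0037] L 95 [ 0.0127 -0.0432  0.0002] L 90 [ 0.0121 -0.0433 -0.0031] 0.0429 2591
R 100 [0.0144 0.056  0.006 ] R 99 [0.0138 0.0552 0.0041] R 95 [0.0127 0.0539 0.0002] R 90 [ 0.0122  0.0527 -0.0029] 0.0414 2578
```

play_rows(
  series=[-0.1,-0.25,4,0,0,-0.1,-0.25,8,0,0,-0.1,-0.25,12,0,0,-0.1,-0.25,13.7,0,0,-0.1,-0.25,13.7,0,0,-0.1,-0.25,13.7,0,0,-0.1,-0.25,13.7,0,0,-0.1,-0.25,13.7,0,0],
  squeeze=40,
)

```text
time: 2.48
tool_pos: [0.595, -0.0327, 0.1137]
ee_rot: [-180.0, -0.2, -20.6]
wrist_force: [-0.0, 0.1, -0.1]
opening: 0.0853
```

play_rows(
  series=[0,0,0,0,60,0,0,0,0,85,0,0,0,0,110,0,0,0,0,110,0,0,0,0,110,0,0,0,0,110,0,0,0,0,110,0,0,0,0,110],
  squeeze=40,
)

```text
time: 3.15
tool_pos: [0.5952, -0.0303, 0.1134]
ee_rot: [-179.8, -0.2, -20.5]
wrist_force: [0.0, 4.5, 7.4]
opening: 0.0537
```

```bash
python3 - <<'E'
from h import *
st=sensors.state(); print({k:np.round(v,3) for k,v in st.items()})
p,d=viewer.snapshot("wrist"); np.savez("w2.npz",p=p,d=d)
H=viewer.camera_info("wrist"); T=cloud(d,(H["mtx"],H["hand_eye"][:3,:3],H["hand_eye"][:3,3]))
for y in(-.029,.029):
    m=(abs(T[...,1]-y)<.012)&(abs(T[...,0])<.02); q=T[m]; print(y,np.round(np.percentile(q,[0,50,95,100],axis=0),4).tolist())
cv2.imwrite("pics/w2.png",cv2.resize(p,None,fx=1.5,fy=1.5)[:,:,::-1])
E
```

```text
{'time': np.float64(3.15), 'joints': array([  19.818,   20.998,  -25.64 ,   99.684,   10.089,   61.392,
       -119.668]), 'dq': array([-0.038, -0.056,  0.007,  0.036,  0.042, -0.   ,  0.082]), 'joint_torque': array([  2.695, -56.396,  -2.223, -32.705,   1.451,   0.124,   0.077]), 'tool_pos': array([ 0.595, -0.03 ,  0.113]), 'ee_rot': array([-1.79845e+02, -1.60000e-01, -2.05130e+01]), 'wrist_force': array([0.016, 4.457, 7.351]), 'torque': array([ 0.944,  0.109, -0.107]), 'opening': np.float64(0.054)}
-0.029 [[-0.02, -0.041, -0.0803], [0.0122, -0.0264, -0.0356], [0.0188, -0.018, 0.028], [0.02, -0.017, 0.0402]]
0.029 [[-0.02, 0.017, -0.0803], [0.0119, 0.0258, -0.0346], [0.0182, 0.039, 0.0302], [0.02, 0.041, 0.0383]]
```

View pics/w2.png

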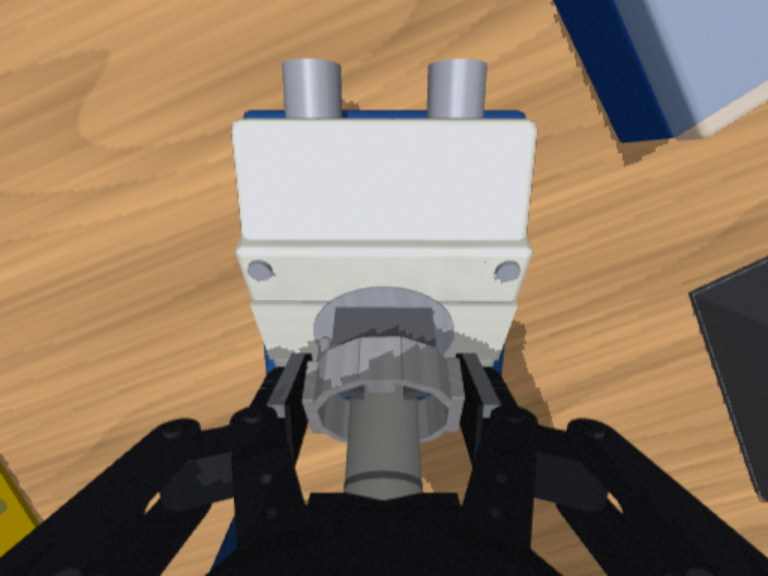

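Grip on the flats confirmed: opening is 53.7 mm, and the pads sit on both sides of the collar at (290,400) and (478,400). Pulling out along the axis.

play_rows(
  series=[-0.15,0,-0.26,0,130,-0.3,0,-0.52,0,130,-0.45,0,-0.78,0,130,-0.6,0,-1.04,0,130,-0.68,0,-1.17,0,130,-0.68,0,-1.17,0,130,-0.68,0,-1.17,0,130],
  squeeze=40,
)

```text
time: 3.78
tool_pos: [0.5895, -0.0283, 0.1237]
ee_rot: [-179.8, -0.2, -20.5]
wrist_force: [10.9, 4.3, -7.2]
opening: 0.0531
```

```bash
cat > look.py <<'E'
import sys
from h import *
st=sensors.state(); print({k:np.round(st[k],4).tolist() for k in("time","tool_pos","ee_rot","wrist_force","torque","opening")}, "q7",st["joints"][6])
yaw=np.radians(-20.6); B=np.array([[np.cos(yaw),-np.sin(yaw),0],[np.sin(yaw),np.cos(yaw),0],[0,0,1]])
A=np.array([[-.5,0,.866],[.866,0,.5],[0,1,0]])
if len(sys.argv)>1:
    n=sys.argv[1]; cam=sys.argv[2] if len(sys.argv)>2 else "wrist"
    p,d=viewer.snapshot(cam); P=campose(cam,st); np.savez(n+".npz",p=p,d=d,P=np.array([*P[0],*P[1],P[2]]))
    X=cloud(d,P); L=(X-[.608,-.0376,.085])@B@A.T-[0,-.0015,.0033]; np.save(n+"_L.npy",L)
    r=np.hypot(L[...,1],L[...,2]); s=L[...,0]
    f=(abs(s)<.008)&(r>.033)&(r<.05); print("face s",np.round(np.median(s[f]),4),f.sum())
    m=(r>.017)&(r<.025)&(s>.024)&(s<.058); h,e=np.histogram(s[m],bins=np.arange(.024,.059,.001)); print("collar-top hist",h.tolist(), "med",np.round(np.median(s[m]),4))
    cv2.imwrite(f"pics/{n}.png",cv2.resize(p,None,fx=1.5,fy=1.5)[:,:,::-1])
E
python3 look.py w3
```

```text
{'time': 3.7833, 'tool_pos': [0.5895, -0.0283, 0.1237], 'ee_rot': [-179.8028, -0.2257, -20.5235], 'wrist_force': [10.9349, 4.3469, -7.1574], 'torque': [0.8309, -2.0501, -0.0464], 'opening': 0.0531} q7 -119.4866196131907
face s 0.0007 7595
collar-top hist [22, 16, 20, 17, 4, 0, 0, 1, 43, 161, 173, 180, 166, 184, 199, 185, 204, 206, 209, 211, 221, 225, 226, 250, 651, 86, 0, 0, 0, 0, 0, 0, 0, 0] med 0.0427
```

play_rows(
  series=[-0.05,0,-0.09,-2,130,-0.05,0,-0.09,-4,130,-0.05,0,-0.09,-6,130,-0.05,0,-0.09,-8,130,-0.05,0,-0.09,-10,130,-0.05,0,-0.09,-12,130,-0.05,0,-0.09,-15,130,-0.05,0,-0.09,-15,130],
)

```text
time: 4.5
tool_pos: [0.5881, -0.0289, 0.124]
ee_rot: [-179.9, -0.1, -5.4]
wrist_force: [8.3, 5.1, -8.3]
opening: 0.0532
```

```bash
python3 look.py w4
```

```text
{'time': 4.5, 'tool_pos': [0.5881, -0.0289, 0.124], 'ee_rot': [-179.9384, -0.1459, -5.4162], 'wrist_force': [8.2508, 5.0757, -8.2522], 'torque': [-0.6583, -1.3536, -0.8932], 'opening': 0.0532} q7 -105.10571659486415
face s 0.0006 7527
collar-top hist [15, 11, 16, 5, 0, 0, 0, 62, 142, 162, 180, 176, 187, 188, 185, 194, 192, 220, 226, 191, 235, 216, 229, 642, 135, 9, 7, 10, 11, 10, 9, 17, 14, 9] med 0.0421
```

View pics/w4.png

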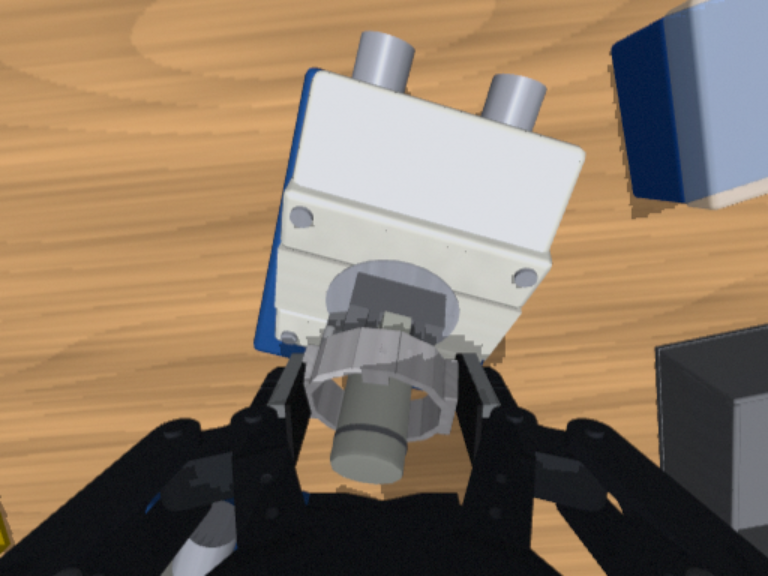

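Picture: the jaws and collar turned together by about 15°. The collar top slipped inward about 1 mm, so I pull a little more while turning on.

play_rows(
  series=[-0.06,-0.02,-0.12,-2,130,-0.06,-0.02,-0.12,-4,130,-0.06,-0.02,-0.12,-6,130,-0.06,-0.02,-0.12,-8,130,-0.06,-0.02,-0.12,-10,130,-0.06,-0.02,-0.12,-12,130,-0.06,-0.02,-0.12,-14,130,-0.06,-0.02,-0.12,-14,130],
)

```text
time: 5.22
tool_pos: [0.587, -0.0291, 0.125]
ee_rot: [-180.0, -0.1, 8.5]
wrist_force: [6.4, 3.9, -8.2]
opening: 0.0536
```

```bash
python3 look.py w5
```

```text
{'time': 5.2167, 'tool_pos': [0.587, -0.0291, 0.125], 'ee_rot': [-179.995, -0.0907, 8.5158], 'wrist_force': [6.4473, 3.8635, -8.2331], 'torque': [-0.9196, -1.2058, -0.9058], 'opening': 0.0536} q7 -91.8652409845637
face s 0.0006 7317
collar-top hist [12, 8, 3, 5, 4, 19, 124, 154, 160, 183, 159, 173, 200, 194, 154, 218, 199, 174, 207, 214, 204, 463, 429, 5, 9, 10, 11, 11, 14, 13, 12, 18, 16, 18] med 0.0406
```

play_rows(
  series=[0,0,0,0,84,0,0,0,0,84,0.05,0.03,0.1,0,84,0.11,0.06,0.22,0,84,0.11,0.06,0.22,0,84],
)

```text
time: 5.68
tool_pos: [0.5876, -0.0285, 0.1233]
ee_rot: [-179.9, -0.0, 8.5]
wrist_force: [-1.5, 5.2, 2.4]
opening: 0.0571
```

```bash
python3 look.py w6
```

```text
{'time': 5.6833, 'tool_pos': [0.5876, -0.0285, 0.1233], 'ee_rot': [-179.9282, -0.0256, 8.4645], 'wrist_force': [-1.5031, 5.1923, 2.3555], 'torque': [1.1848, 0.3263, -0.0015], 'opening': 0.0571} q7 -91.98968727543435
face s 0.0006 7383
collar-top hist [13, 4, 5, 3, 6, 61, 164, 155, 176, 154, 189, 182, 192, 198, 175, 209, 188, 206, 210, 203, 238, 658, 118, 0, 0, 0, 0, 0, 0, 0, 0, 1, 5, 7] med 0.0399
```

View pics/w6.png

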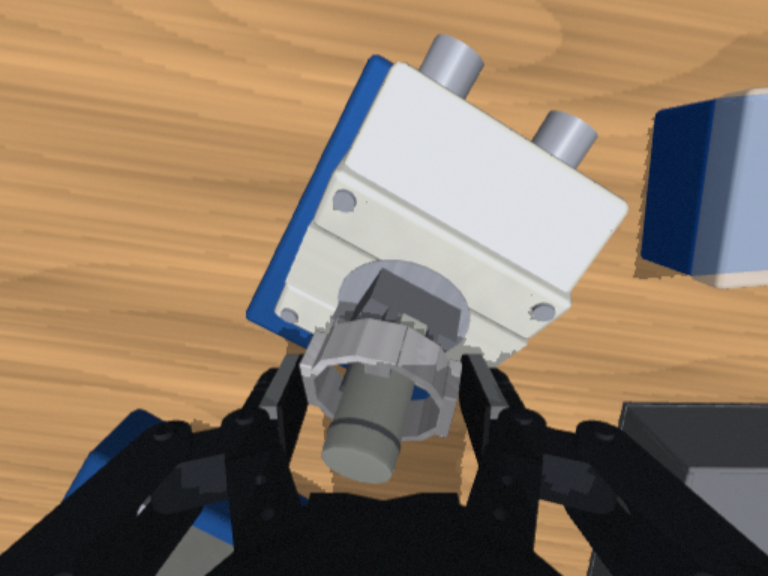

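Released loosely: the collar rests on the step with about 9.4 mm of travel. The left finger touches at (300,400), so I centre by 1.5 mm and then turn on as a loose wrench.

play_rows(
  series=[0,-0.15,0,0,84,0,-0.15,0,-2,84,0,-0.15,0,-4,84,0,-0.15,0,-6,84,0,-0.15,0,-8,84,0,-0.15,0,-10,84,0,-0.15,0,-12,84,0,-0.15,0,-14,84,0,-0.15,0,-16,84,0,-0.15,0,-16,84],
)

```text
time: 6.57
tool_pos: [0.5875, -0.0279, 0.1231]
ee_rot: [-180.0, -0.0, 24.5]
wrist_force: [-0.2, 4.5, -0.8]
opening: 0.0571
```

```bash
python3 look.py w7
```

```text
{'time': 6.5667, 'tool_pos': [0.5875, -0.0279, 0.1231], 'ee_rot': [-179.9844, -0.0339, 24.5163], 'wrist_force': [-0.2141, 4.4973, -0.8004], 'torque': [0.8219, -0.0434, -0.0705], 'opening': 0.0571} q7 -76.94741921345644
face s 0.0006 7063
collar-top hist [13, 12, 7, 10, 9, 37, 130, 142, 153, 173, 161, 169, 200, 190, 160, 182, 176, 173, 205, 194, 207, 599, 306, 2, 0, 0, 0, 0, 0, 0, 0, 0, 2, 6] med 0.0404
```

play_rows(
  series=[0.08,-0.18,0,-1.5,84,0.08,-0.18,0,-3,84,0.08,-0.18,0,-4.5,84,0.08,-0.18,0,-6,84,0.08,-0.18,0,-7.5,84,0.08,-0.18,0,-9,84,0.08,-0.18,0,-9,84],
)

```text
time: 7.2
tool_pos: [0.5874, -0.0272, 0.123]
ee_rot: [180.0, 0.0, 33.5]
wrist_force: [-0.2, -4.6, 1.7]
opening: 0.0569
```

```bash
python3 look.py w8
```

```text
{'time': 7.2, 'tool_pos': [0.5874, -0.0272, 0.123], 'ee_rot': [179.9569, 0.0163, 33.5028], 'wrist_force': [-0.2488, -4.6336, 1.7479], 'torque': [-1.073, -0.0387, -0.0883], 'opening': 0.0569} q7 -68.62781063608836
face s 0.0006 6899
collar-top hist [9, 15, 12, 16, 14, 26, 121, 144, 165, 161, 153, 161, 191, 165, 168, 170, 171, 179, 175, 186, 200, 541, 435, 4, 0, 0, 0, 0, 0, 0, 0, 0, 0, 2] med 0.0406
```

play_rows(
  series=[-0.05,0.08,0,-1.5,84,-0.05,0.08,0,-3,84,-0.05,0.08,0,-4.5,84,-0.05,0.08,0,-6,84,-0.05,0.08,0,-7.5,84,-0.05,0.08,0,-9,84,-0.05,0.08,0,-9,84],
)

```text
time: 7.83
tool_pos: [0.5874, -0.0272, 0.123]
ee_rot: [180.0, -0.0, 42.5]
wrist_force: [1.1, -3.1, 2.3]
opening: 0.0573
```

```bash
python3 look.py w9
```

```text
{'time': 7.8333, 'tool_pos': [0.5874, -0.0272, 0.123], 'ee_rot': [179.998, -0.0156, 42.5421], 'wrist_force': [1.0673, -3.1152, 2.2765], 'torque': [-0.7578, -0.2605, -0.029], 'opening': 0.0573} q7 -60.07607536801929
face s 0.0006 6737
collar-top hist [23, 16, 14, 17, 12, 31, 102, 140, 154, 149, 143, 157, 179, 168, 150, 150, 163, 157, 170, 195, 189, 510, 517, 6, 0, 0, 0, 0, 0, 0, 0, 0, 0, 3] med 0.0409
```

View pics/w9.png

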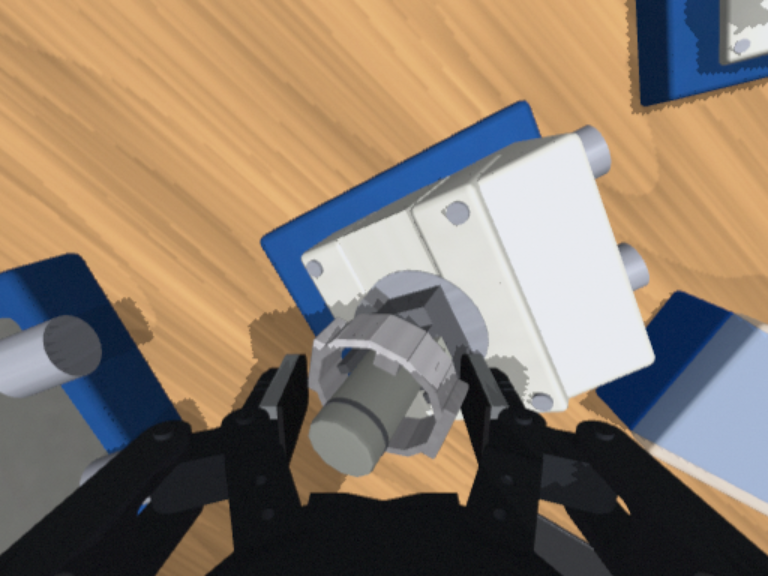

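Collar still on top of the step (travel about 10 mm), turned with the jaws; the flats are at (318,355) and (450,400). Continuing.

play_rows(
  series=[-0.02,0.05,0,-1.5,84,-0.02,0.05,0,-3,84,-0.02,0.05,0,-4.5,84,-0.02,0.05,0,-6,84,-0.02,0.05,0,-7.5,84,-0.02,0.05,0,-7.5,84],
)

```text
time: 8.38
tool_pos: [0.5874, -0.0276, 0.1228]
ee_rot: [-180.0, -0.0, 50.0]
wrist_force: [1.2, -1.4, 0.3]
opening: 0.0572
```

```bash
python3 look.py w10
```

```text
{'time': 8.3833, 'tool_pos': [0.5874, -0.0276, 0.1228], 'ee_rot': [-179.9817, -0.009, 50.0475], 'wrist_force': [1.2232, -1.4463, 0.2952], 'torque': [-0.3773, -0.1425, -0.1017], 'opening': 0.0572} q7 -52.997482757532524
face s 0.0006 6602
collar-top hist [16, 21, 25, 20, 9, 38, 113, 136, 124, 132, 152, 154, 188, 155, 144, 141, 140, 150, 159, 162, 189, 570, 462, 5, 0, 0, 0, 0, 0, 0, 0, 0, 0, 7] med 0.041
```

play_rows(
  series=[0,0.04,0,-1.5,80,0,0.04,0,-3,80,0,0.04,0,-4.5,80,0,0.04,0,-6,80,0,0.04,0,-7.5,80,0,0.04,0,-9,80,0,0.04,0,-9,80],
)

```text
time: 9.02
tool_pos: [0.5877, -0.0279, 0.1229]
ee_rot: [-180.0, -0.0, 59.1]
wrist_force: [-0.4, 0.6, -0.5]
opening: 0.0585
```

```bash
python3 look.py w11
```

```text
{'time': 9.0167, 'tool_pos': [0.5877, -0.0279, 0.1229], 'ee_rot': [-179.9858, -0.0071, 59.0505], 'wrist_force': [-0.3846, 0.6409, -0.515], 'torque': [-0.0238, 0.0526, 0.0452], 'opening': 0.0585} q7 -44.54708639769895
face s 0.0006 6378
collar-top hist [21, 22, 28, 11, 20, 30, 84, 132, 144, 112, 133, 142, 152, 144, 126, 128, 131, 137, 146, 178, 183, 538, 486, 18, 0, 0, 0, 0, 0, 0, 0, 0, 0, 4] med 0.0415
```

View pics/w11.png

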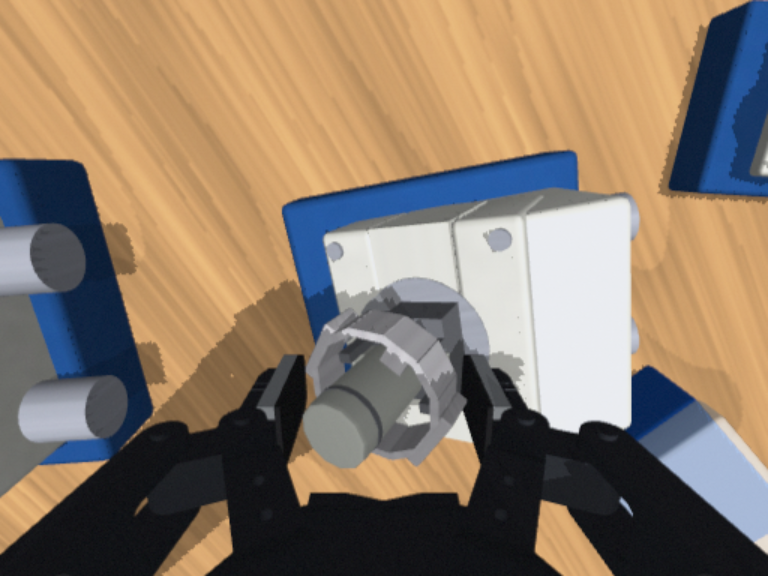

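Picture: the collar rim tilts in the jaws with its right flat near (450,400), still unsunk. I'll measure its actual turn from the rim's depth points.

```bash
cat > th.py <<'E'
import sys,numpy as np
from scipy.optimize import least_squares
for n in sys.argv[1:]:
    L=np.load(n+"_L.npy").reshape(-1,3); L=L[np.isfinite(L[:,0])]
    s=L[:,0]; r=np.hypot(L[:,1],L[:,2])
    top=np.percentile(s[(r>.019)&(r<.025)&(s>.026)&(s<.056)],95)
    q=L[(abs(s-top)<.002)&(r>.014)&(r<.034)][:,1:]
    ang=np.degrees(np.arctan2(-q[:,0],q[:,1])) # n=cos y - sin x'
    rr=np.hypot(*q.T); out=[]
    for a in range(-180,180,10):
        k=(ang>=a)&(ang<a+10); out.append((a,int(np.round(1e4*np.percentile(rr[k],97))) if k.sum()>4 else 0))
    print(n,"top",round(top,4),[f"{a}:{b}" for a,b in out])
E
python3 th.py w3 w6 w8 w9 w10 w11
```

```text
w3 top 0.0488 ['-180:273', '-170:286', '-160:305', '-150:338', '-140:243', '-130:236', '-120:233', '-110:238', '-100:231', '-90:231', '-80:237', '-70:234', '-60:231', '-50:240', '-40:337', '-30:301', '-20:274', '-10:266', '0:266', '10:270', '20:283', '30:301', '40:271', '50:275', '60:0', '70:0', '80:0', '90:0', '100:0', '110:0', '120:275', '130:282', '140:267', '150:296', '160:279', '170:272']
w6 top 0.0459 ['-180:275', '-170:323', '-160:319', '-150:325', '-140:336', '-130:251', '-120:236', '-110:231', '-100:229', '-90:235', '-80:233', '-70:233', '-60:238', '-50:241', '-40:240', '-30:245', '-20:252', '-10:250', '0:335', '10:284', '20:280', '30:281', '40:298', '50:300', '60:278', '70:285', '80:0', '90:0', '100:0', '110:0', '120:0', '130:274', '140:271', '150:266', '160:262', '170:285']
w8 top 0.0464 ['-180:276', '-170:278', '-160:258', '-150:302', '-140:335', '-130:335', '-120:336', '-110:227', '-100:232', '-90:229', '-80:231', '-70:238', '-60:236', '-50:236', '-40:244', '-30:250', '-20:247', '-10:252', '0:260', '10:294', '20:302', '30:336', '40:307', '50:306', '60:313', '70:318', '80
[... 585 characters left out ...]
38', '-110:338', '-100:238', '-90:233', '-80:231', '-70:230', '-60:239', '-50:242', '-40:241', '-30:247', '-20:252', '-10:252', '0:260', '10:265', '20:298', '30:306', '40:292', '50:318', '60:313', '70:312', '80:315', '90:317', '100:0', '110:0', '120:0', '130:0', '140:0', '150:0', '160:259', '170:256']
w11 top 0.0465 ['-180:250', '-170:260', '-160:272', '-150:254', '-140:246', '-130:242', '-120:250', '-110:263', '-100:236', '-90:227', '-80:229', '-70:231', '-60:235', '-50:240', '-40:240', '-30:249', '-20:252', '-10:250', '0:260', '10:265', '20:298', '30:307', '40:293', '50:291', '60:315', '70:313', '80:312', '90:321', '100:0', '110:0', '120:0', '130:0', '140:0', '150:0', '160:260', '170:255']
```

```bash
cat > th2.py <<'E'
import sys,numpy as np
for n in sys.argv[1:]:
    L=np.load(n+"_L.npy").reshape(-1,3); L=L[np.isfinite(L[:,0])]
    s=L[:,0]; r=np.hypot(L[:,1],L[:,2])
    top=np.percentile(s[(r>.019)&(r<.025)&(s>.026)&(s<.056)],95)
    q=L[(abs(s-top)<.0016)&(r>.014)&(r<.034)][:,1:]
    o=q[np.hypot(*q.T)<.026]
    a0=np.degrees(np.arctan2(-q[:,0],q[:,1])); rim=[]
    for a in list(range(-100,-60,4))+list(range(-60,0,4)):
        k=(a0>=a)&(a0<a+4)
        if k.sum()>3: j=np.argsort(np.hypot(*q[k].T))[-2]; rim.append(q[k][j])
    rim=np.array(rim); rim=rim[np.hypot(*rim.T)<.027]
    # circle centre with fixed radius 25 mm
    from scipy.optimize import least_squares
    c=least_squares(lambda c:np.hypot(*(rim-c).T)-.025,[0,0],loss="soft_l1",f_scale=.0005).x
    q=q-c; ang=np.degrees(np.arctan2(-q[:,0],q[:,1])); rr=np.hypot(*q.T)
    print(n,"top",round(top,4),"c",np.round(c,4),"rad per 4deg from -180:",[int(1e4*np.sort(rr[k])[-2]) if (k:=(ang>=a)&(ang<a+4)).sum()>3 else 0 for a in range(-180,180,4)])
E
python3 th2.py w3 w8 w10 w11
```

```text
w3 top 0.0488 c [-0.0023  0.001 ] rad per 4deg from -180: [279, 281, 282, 288, 297, 304, 313, 326, 359, 355, 261, 266, 262, 258, 256, 252, 257, 254, 265, 260, 253, 253, 248, 252, 253, 256, 253, 248, 246, 243, 241, 243, 246, 247, 246, 342, 312, 290, 283, 272, 264, 257, 257, 255, 247, 254, 253, 254, 240, 263, 260, 274, 277, 254, 240, 238, 247, 243, 247, 0, 0, 0, 0, 0, 0, 0, 0, 0, 0, 0, 0, 0, 0, 0, 0, 0, 0, 261, 256, 272, 255, 260, 258, 259, 298, 290, 286, 283, 275, 279]
w8 top 0.0464 c [-0.0021  0.0004] rad per 4deg from -180: [250, 256, 262, 286, 281, 277, 266, 265, 264, 259, 344, 348, 349, 351, 353, 352, 356, 260, 244, 246, 252, 251, 250, 247, 248, 252, 247, 250, 255, 250, 251, 246, 244, 247, 252, 252, 257, 249, 249, 249, 248, 250, 249, 255, 257, 249, 251, 259, 284, 288, 276, 271, 315, 322, 284, 289, 282, 284, 280, 285, 289, 290, 299, 258, 259, 257, 263, 0, 0, 0, 0, 0, 0, 0, 0, 0, 0, 0, 0, 0, 0, 0, 0, 0, 258, 251, 251, 259, 257, 257]
w10 top 0.0464 c [-0.0023  0.0005] rad per 4deg from -180: [256, 256, 256, 250, 246, 282, 289, 281, 272, 270, 268, 261, 264, 264, 264, 362, 359, 358, 360, 360, 255, 246, 249, 252, 249, 250, 247, 248, 248, 249, 251, 252, 249, 252, 247, 251, 247, 250, 252, 254, 246, 248, 249, 247, 245, 252, 256, 253, 248, 248, 257, 285, 289, 282, 273, 269, 268, 292, 289, 292, 289, 279, 285, 285, 290, 288, 288, 259, 260, 0, 0, 0, 0, 0, 0, 0, 0, 0, 0, 0, 0, 0, 0, 0, 0, 0, 256, 255, 251, 254]
w11 top 0.0465 c [-0.0024  0.0005] rad per 4deg from -180: [259, 257, 251, 251, 250, 269, 290, 284, 276, 270, 266, 262, 261, 262, 264, 268, 273, 278, 288, 286, 260, 247, 250, 248, 250, 250, 247, 247, 251, 247, 251, 258, 252, 248, 250, 250, 245, 252, 253, 254, 251, 247, 247, 247, 250, 251, 256, 254, 250, 250, 256, 292, 287, 278, 272, 269, 269, 267, 266, 268, 293, 278, 288, 291, 284, 282, 257, 290, 295, 294, 0, 0, 0, 0, 0, 0, 0, 0, 0, 0, 0, 0, 0, 0, 0, 0, 0, 252, 254, 255]
```

The collar has lagged: it stands at about 50° (0.87 rad), because the jaws were too loose. I'll go back, tighten the gap and advance slowly.

play_rows(
  series=[0,0,0,6,80,0,0,0,12,80,0,0,0,18,80,0,0,0,24,80,0,0,0,24,82,0,0,0,24,84,0,0,0,24,86,0,0,0,24,87,0,0,0,24,87],
  squeeze=20,
)

```text
time: 9.82
tool_pos: [0.5877, -0.0278, 0.1229]
ee_rot: [-180.0, 0.0, 35.0]
wrist_force: [-0.8, 0.8, 0.8]
opening: 0.0565
```

```bash
cat > th3.py <<'E'
import sys,numpy as np,re,subprocess
o=subprocess.run(["python3","th2.py",sys.argv[1]],capture_output=True,text=True).stdout
v=[int(x) for x in re.findall(r"\d+",o.split("180:")[1])]
print(o.split("rad")[0],"-172..-92:",v[2:23],"| 0..100:",v[45:70])
E
python3 look.py w12|head -1; python3 th3.py w12
```

```text
{'time': 9.8167, 'tool_pos': [0.5877, -0.0278, 0.1229], 'ee_rot': [-179.9734, 0.0012, 35.0048], 'wrist_force': [-0.8439, 0.8221, 0.7704], 'torque': [0.1911, 0.3081, -0.0351], 'opening': 0.0565} q7 -67.0895370285904
w12 top 0.0463 c [-0.0021  0.0004]  -172..-92: [252, 250, 251, 274, 288, 281, 273, 268, 268, 354, 352, 351, 357, 357, 356, 280, 287, 286, 261, 248, 248] | 0..100: [253, 257, 254, 249, 249, 257, 291, 291, 322, 283, 276, 271, 270, 270, 269, 272, 279, 286, 291, 291, 258, 252, 0, 0, 0]
```

play_rows(
  series=[0,0,0,0,89,0,0,0,-1,89,0,0,0,-2,89,0,0,0,-3,89,0,0,0,-4,89,0,0,0,-5,89,0,0,0,-6,89,0,0,0,-6,89],
)

```text
time: 10.53
tool_pos: [0.5885, -0.0288, 0.1233]
ee_rot: [179.9, -0.0, 41.0]
wrist_force: [4.5, -1.5, 0.5]
opening: 0.0555
```

```bash
python3 look.py w13|head -1; python3 th3.py w13
```

```text
{'time': 10.5333, 'tool_pos': [0.5885, -0.0288, 0.1233], 'ee_rot': [179.9194, -0.0393, 40.9672], 'wrist_force': [4.5458, -1.5406, 0.5334], 'torque': [-0.2933, -0.9473, 0.0611], 'opening': 0.0555} q7 -61.43817104665235
w13 top 0.0414 c [-0.0021  0.0003]  -172..-92: [254, 252, 250, 244, 253, 281, 283, 275, 270, 344, 348, 348, 344, 347, 343, 352, 358, 354, 284, 278, 248] | 0..100: [249, 250, 254, 258, 254, 253, 251, 270, 292, 282, 281, 282, 272, 273, 272, 268, 276, 273, 280, 285, 296, 279, 0, 0, 0]
```

Sunk: collar-top travel is about 4.8 mm at 0.96 rad, matching the parked reading of 4–5 mm. Opening, backing off and rechecking.

play_rows(
  series=[0,0,0,0,70,0,0,0,0,50,0,0,0,0,20,0,0,0,0,0,0,0,-1,0,0,0,0,-3,0,0,0,0,-6,0,0,0,0,-9,0,0,0,0,-9,0,0],
)

```text
time: 11.33
tool_pos: [0.5904, -0.0274, 0.2198]
ee_rot: [179.7, -0.3, 40.9]
wrist_force: [0.2, 0.5, 1.0]
opening: 0.0853
```

```bash
python3 look.py w14; python3 th3.py w14
```

```text
{'time': 11.3333, 'tool_pos': [0.5904, -0.0274, 0.2198], 'ee_rot': [179.6595, -0.3406, 40.9287], 'wrist_force': [0.2127, 0.5186, 0.9613], 'torque': [0.053, 0.0177, -0.043], 'opening': 0.0853} q7 -58.88418722815138
face s 0.0006 3210
collar-top hist [13, 42, 55, 31, 49, 36, 59, 49, 39, 46, 50, 47, 58, 63, 72, 84, 255, 80, 7, 0, 0, 0, 0, 0, 0, 0, 0, 0, 0, 0, 0, 0, 0, 0] med 0.0369
w14 top 0.0412 c [-0.0026  0.0003]  -172..-92: [241, 0, 245, 243, 243, 249, 289, 283, 280, 266, 258, 259, 263, 263, 263, 263, 275, 278, 281, 289, 247] | 0..100: [242, 249, 246, 257, 250, 245, 240, 263, 287, 278, 271, 271, 267, 257, 254, 260, 253, 263, 261, 280, 282, 0, 0, 0, 0]
```

play_rows(
  series=[-0.54,-1.08,0,7,0,-0.54,-1.08,0,14,0,-0.54,-1.08,0,21,0,-0.54,-1.08,0,28,0,-0.54,-1.08,0,35,0,-0.54,-1.08,0,42,0,-0.54,-1.08,0,49,0,-0.54,-1.08,0,56,0,-0.54,-1.08,2,61.5,0,-0.54,-1.08,2,61.5,0],
)

```text
time: 12.22
tool_pos: [0.5749, -0.0235, 0.1899]
ee_rot: [179.9, 0.2, -20.8]
wrist_force: [-0.6, -0.5, -1.0]
opening: 0.0855
```

```bash
python3 look.py w15; python3 - <<'E'
from h import *
L=np.load("w15_L.npy"); z=np.load("w15.npz"); d=z["d"]; H=viewer.camera_info("wrist")
T=cloud(d,(H["mtx"],H["hand_eye"][:3,:3],H["hand_eye"][:3,3]))
r=np.hypot(L[...,1]+.002,L[...,2]); m=(r<.017)&(L[...,0]>.05)&(L[...,0]<.075)
print(m.sum(),"L",np.percentile(L[m],[2,50,98],axis=0).round(4).tolist(),"T",np.percentile(T[m],[2,50,98],axis=0).round(4).tolist())
E
```

```text
{'time': 12.2167, 'tool_pos': [0.5749, -0.0235, 0.1899], 'ee_rot': [179.9177, 0.2487, -20.8444], 'wrist_force': [-0.6333, -0.5265, -1.0194], 'torque': [0.0185, 0.0301, -0.0073], 'opening': 0.0855} q7 -119.1899190576877
face s 0.0006 4460
collar-top hist [13, 42, 49, 58, 54, 50, 57, 56, 62, 70, 61, 48, 81, 61, 145, 113, 332, 143, 1, 0, 0, 0, 0, 0, 0, 0, 0, 0, 0, 0, 0, 0, 0, 0] med 0.0378
1200 L [[0.051, -0.0114, -0.011], [0.0664, 0.0048, -0.0], [0.0695, 0.0093, 0.011]] T [[-0.0094, -0.0128, 0.0424], [0.007, -0.0018, 0.0486], [0.0163, 0.0092, 0.0589]]
```

play_rows(
  series=[0.45,-0.2,2,0,0,0.45,-0.2,4,0,0,0.45,-0.2,5.1,0,0,0.45,-0.2,5.1,0,0,0.45,-0.2,5.1,0,0,0.45,-0.2,5.1,0,100,0.45,-0.2,5.1,0,140,0.45,-0.2,5.1,0,170,0.45,-0.2,5.1,0,200,0.45,-0.2,5.1,0,200],
  squeeze=50,
)

```text
time: 13.1
tool_pos: [0.5817, -0.0231, 0.1424]
ee_rot: [-180.0, -0.0, -20.6]
wrist_force: [0.2, -0.3, 0.3]
opening: 0.0257
```

play_rows(
  series=[0,0,0,0,220,0,0,0,0,220,0,0,0,0,220],
)

```text
time: 13.35
tool_pos: [0.5816, -0.0232, 0.1425]
ee_rot: [180.0, -0.0, -20.6]
wrist_force: [-3.2, -0.9, 5.6]
opening: 0.0222
```

```bash
python3 look.py w16
```

```text
{'time': 13.35, 'tool_pos': [0.5816, -0.0232, 0.1425], 'ee_rot': [179.9896, -0.0207, -20.5979], 'wrist_force': [-3.2339, -0.9182, 5.5911], 'torque': [-0.1941, 0.5695, -0.0131], 'opening': 0.0222} q7 -120.33905002990208
face s 0.0007 6574
collar-top hist [21, 64, 86, 86, 95, 76, 104, 90, 95, 97, 98, 100, 89, 100, 137, 126, 483, 185, 1, 0, 0, 0, 6, 8, 8, 7, 20, 25, 28, 37, 35, 35, 49, 46] med 0.0382
```

View pics/w16.png

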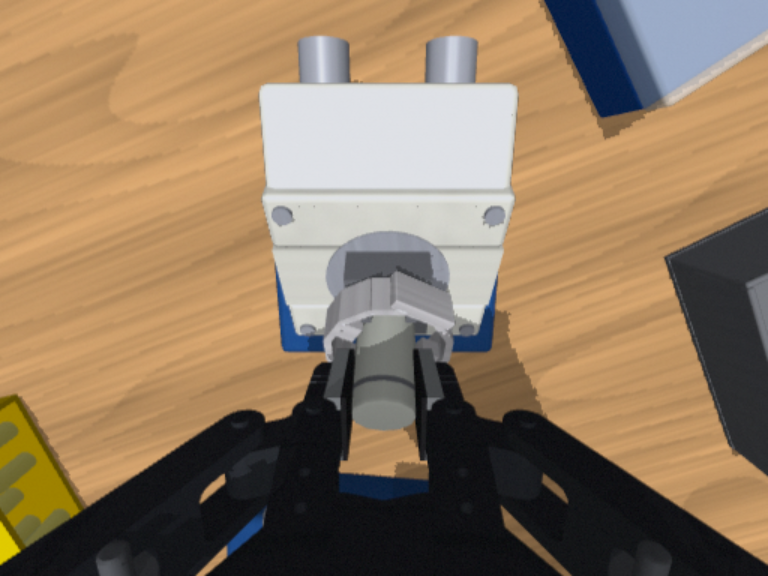

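The jaws hold the knob (360–415, 400), opening is 22 mm, and the collar is still parked. Drawing the cartridge out along the axis.

play_rows(
  series=[-0.4,0,-0.69,0,220,-0.8,0,-1.39,0,220,-1.2,0,-2.08,0,220,-1.6,0,-2.77,0,220,-2,0,-3.46,0,220,-2.4,0,-4.16,0,220,-2.8,0,-4.85,0,220,-3.2,0,-5.54,0,220,-3.6,0,-6.24,0,220,-4,0,-6.93,0,220],
)

```text
time: 14.23
tool_pos: [0.5437, -0.0089, 0.212]
ee_rot: [180.0, -0.0, -20.6]
wrist_force: [0.7, 0.2, -0.2]
opening: 0.0223
```

```bash
python3 look.py w17
```

```text
{'time': 14.2333, 'tool_pos': [0.5437, -0.0089, 0.212], 'ee_rot': [179.9998, -0.0093, -20.5881], 'wrist_force': [0.6857, 0.2173, -0.2105], 'torque': [0.0212, -0.0159, -0.0069], 'opening': 0.0223} q7 -118.8554635262614
face s 0.0006 4528
collar-top hist [22, 37, 47, 59, 45, 56, 50, 50, 63, 54, 54, 62, 78, 65, 121, 137, 321, 152, 8, 0, 0, 0, 0, 0, 0, 0, 0, 0, 0, 0, 0, 0, 0, 0] med 0.038
```

play_rows(
  series=[0,0,-2,0,220,0,1,-4,0,220,0,4,-4,-3,220,0.3,7,-4,-6,220,0.5,10,-4,-10,220,0.7,13,-4,-14,220,0.9,16,-4,-18,220,1,19,-4,-22,220,1.2,22,-4,-26,220,1.4,25,-4,-28.6,220],
)

```text
time: 15.12
tool_pos: [0.4686, -0.2493, 0.2515]
ee_rot: [180.0, -0.0, 8.2]
wrist_force: [0.4, -0.3, -1.0]
opening: 0.0227
```

```bash
python3 look.py w18
```

```text
{'time': 15.1167, 'tool_pos': [0.4686, -0.2493, 0.2515], 'ee_rot': [179.9887, -0.0112, 8.2242], 'wrist_force': [0.4077, -0.2867, -0.981], 'torque': [0.0024, -0.0713, 0.011], 'opening': 0.0227} q7 -60.48493387685472
face s 0.001 1622
collar-top hist [20, 29, 44, 25, 40, 39, 27, 30, 37, 36, 28, 47, 70, 58, 59, 80, 98, 82, 4, 0, 0, 0, 0, 0, 0, 0, 0, 0, 0, 0, 0, 0, 0, 0] med 0.0364
```

View pics/w18.png

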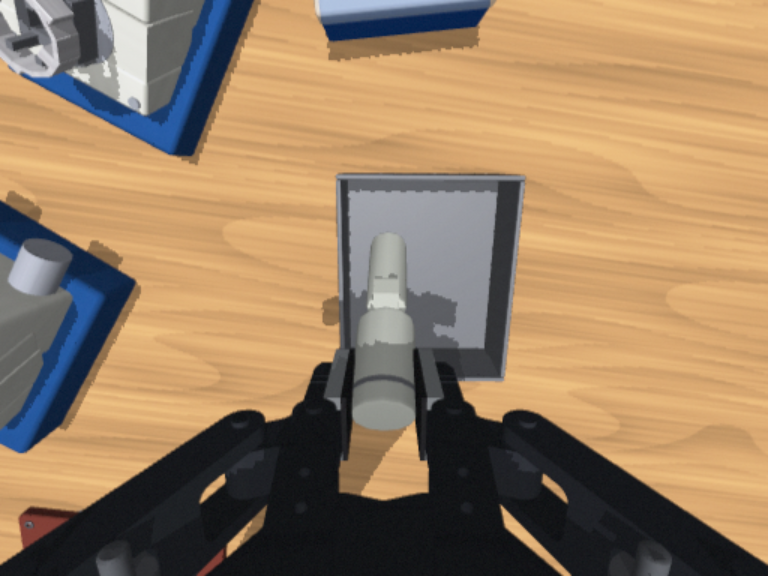

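Picture: the cartridge is held in the jaws, pointing over the tub's floor (tub 340–523 × 175–380), with the tool aligned to the tub. Centring and lowering.

play_rows(
  series=[-1,1.7,0,0,220,-1.9,3.5,1,0,220,-1.9,3.5,4,0,220,-1.9,3.5,7,0,220,-1.9,3.5,10,0,220,-1.9,3.5,13,0,220,-1.9,3.5,14.5,0,220,-1.9,3.5,15.3,0,220,-1.9,3.5,15.3,0,220],
  squeeze=20,
)

```text
time: 15.92
tool_pos: [0.4545, -0.2846, 0.0966]
ee_rot: [-179.9, 0.1, 8.0]
wrist_force: [-1.4, -0.6, -1.1]
opening: 0.022
```

play_rows(
  series=[0,0,0.3,0,220,0,0,0.6,0,220,0,0,0.9,0,220,0,0,1.2,0,220,0,0,1.2,0,220],
)

```text
time: 16.33
tool_pos: [0.4555, -0.2857, 0.0866]
ee_rot: [180.0, -0.0, 8.0]
wrist_force: [-0.6, 0.0, 3.9]
opening: 0.0223
```

play_rows(
  series=[-0.6,0,0.35,0,220,-1.2,0,0.8,0,220,-1.7,0,1.3,0,220,-2.2,0,1.8,0,220,-2.6,0,2.4,0,220,-3,0,3,0,220,-3,0,3,0,220],
  squeeze=20,
)

```text
time: 16.92
tool_pos: [0.4249, -0.2911, 0.0568]
ee_rot: [179.9, -0.0, 7.9]
wrist_force: [-4.6, -1.8, 9.2]
opening: 0.0223
```

```bash
python3 look.py w19|head -1; python3 - <<'E'
from h import *
L=np.load("w19.npz"); d=L["d"]; st=sensors.state(); X=cloud(d,campose("wrist",st)); y=np.radians(8)
q=(X-[.4546,-.2865,0])@np.array([[np.cos(y),-np.sin(y),0],[np.sin(y),np.cos(y),0],[0,0,1]])
for x0 in np.arange(-.06,.08,.01):
    m=(abs(q[...,0]-x0)<.003)&(abs(q[...,1])<.010)&(q[...,2]<.1); print(round(x0,2),m.sum(),np.round(np.percentile(q[m][:,2],[50,95]),4) if m.sum()>5 else "")
E
```

```text
{'time': 16.9167, 'tool_pos': [0.4249, -0.2911, 0.0568], 'ee_rot': [179.8873, -0.017, 7.8882], 'wrist_force': [-4.5687, -1.7622, 9.2136], 'torque': [-0.2379, 0.3619, -0.059], 'opening': 0.0223} q7 -57.781778067871706
-0.06 0 
-0.05 0 
-0.04 5 
-0.03 551 [0.0623 0.065 ]
-0.02 538 [0.0563 0.0592]
-0.01 557 [0.05   0.0532]
0.0 305 [0.0455 0.0477]
0.01 512 [0.0362 0.0501]
0.02 366 [0.0292 0.0322]
0.03 355 [0.0232 0.0262]
0.04 365 [0.0171 0.0204]
0.05 338 [0.0029 0.004 ]
0.06 361 [0.003  0.0041]
0.07 362 [0.0029 0.004 ]
0.08 382 [0.0028 0.0041]
  return _methods._mean(a, axis=axis, dtype=dtype,
  ret = ret.dtype.type(ret / rcount)
```

play_rows(
  series=[-0.2,0,0.4,0,220,-0.4,0,0.8,0,220,-0.5,0,1.2,0,220,-0.5,0,1.2,0,220],
)

```text
time: 17.3
tool_pos: [0.4204, -0.2913, 0.0447]
ee_rot: [179.9, -0.0, 7.9]
wrist_force: [-1.5, -1.8, 5.8]
opening: 0.0225
```

```bash
python3 look.py w20|head -1; python3 - <<'E' 2>/dev/null
from h import *
L=np.load("w20.npz"); d=L["d"]; st=sensors.state(); X=cloud(d,campose("wrist",st)); y=np.radians(8)
q=(X-[.4546,-.2865,0])@np.array([[np.cos(y),-np.sin(y),0],[np.sin(y),np.cos(y),0],[0,0,1]])
for x0 in np.arange(-.06,.08,.01):
    m=(abs(q[...,0]-x0)<.003)&(abs(q[...,1])<.010)&(q[...,2]<.1); print(round(x0,2),m.sum(),np.round(np.percentile(q[m][:,2],[50,95]),4) if m.sum()>5 else "")
E
```

```text
{'time': 17.3, 'tool_pos': [0.4204, -0.2913, 0.0447], 'ee_rot': [179.9186, -0.0221, 7.9331], 'wrist_force': [-1.5493, -1.798, 5.8406], 'torque': [-0.3689, 0.1919, -0.0878], 'opening': 0.0225} q7 -57.71508818702858
-0.06 0 
-0.05 0 
-0.04 395 [0.0515 0.0534]
-0.03 517 [0.0483 0.0507]
-0.02 527 [0.0447 0.0943]
-0.01 579 [0.0403 0.0427]
0.0 177 [0.0451 0.0461]
0.01 443 [0.0303 0.0432]
0.02 407 [0.026  0.0285]
0.03 404 [0.0224 0.0247]
0.04 403 [0.0184 0.0211]
0.05 384 [0.0027 0.0038]
0.06 397 [0.0027 0.0038]
0.07 432 [0.0028 0.0039]
0.08 466 [0.0028 0.0039]
  return _methods._mean(a, axis=axis, dtype=dtype,
  ret = ret.dtype.type(ret / rcount)
```

play_rows(
  series=[-0.1,0,0.4,0,220,-0.15,0,0.7,0,220,-0.15,0,0.7,0,180,-0.15,0,0.7,0,150,-0.15,0,0.7,0,120,-0.15,0,0.7,0,110,-0.15,0,0.7,0,110],
)

```text
time: 17.93
tool_pos: [0.4193, -0.2903, 0.0373]
ee_rot: [-180.0, -0.0, 8.0]
wrist_force: [-0.5, -0.1, 0.3]
opening: 0.0484
```

play_rows(
  series=[0,0,-1,0,110,0,0,-3,0,110,0,0,-6,0,110,0,0,-10,0,110,0,0,-14,0,110,0,0,-18,0,110,0,0,-18,0,110],
)

```text
time: 18.52
tool_pos: [0.4223, -0.2919, 0.2263]
ee_rot: [179.5, -0.5, 8.0]
wrist_force: [1.1, -1.2, 0.6]
opening: 0.0487
```

```bash
python3 look.py w21; python3 look.py top2 top; python3 - <<'E'
from h import *
P=campose("top"); z=np.load("top2.npz"); X=cloud(z["d"],P); w=np.load("w21.npz")
def cls(n,x0,y0,x1,y1,lo):
    S=X[y0:y1,x0:x1].reshape(-1,3); S=S[np.isfinite(S[:,2])&(S[:,2]>lo)]
    r=cv2.minAreaRect((S[:,:2]*1000).astype(np.float32)); print(n,len(S),r)
cls("rack",90,175,158,280,.03);cls("tip",330,120,405,185,.05);cls("bottle",125,105,180,160,.03)
cv2.imwrite("pics/fin.png",np.hstack([w["p"],np.vstack([cv2.resize(z["p"],(256,192)),np.zeros((192,256,3),np.uint8)])])[:,:,::-1])
E
```

```text
{'time': 18.5167, 'tool_pos': [0.4223, -0.2919, 0.2263], 'ee_rot': [179.5242, -0.5062, 8.0294], 'wrist_force': [1.0845, -1.2215, 0.5851], 'torque': [-0.0792, -0.0555, 0.0027], 'opening': 0.0487} q7 -53.62432319137029
face s nan 0
collar-top hist [0, 0, 0, 0, 0, 0, 0, 0, 0, 0, 0, 0, 0, 0, 0, 0, 0, 0, 0, 0, 0, 0, 0, 0, 0, 0, 0, 0, 0, 0, 0, 0, 0, 0] med nan
{'time': 18.5667, 'tool_pos': [0.4213, -0.2914, 0.2227], 'ee_rot': [179.6583, -0.3578, 8.0224], 'wrist_force': [0.5469, 0.1523, -0.9169], 'torque': [-0.0298, -0.0104, 0.0289], 'opening': 0.0488} q7 -53.65553383465303
face s 0.0023 727
collar-top hist [4, 1, 4, 5, 4, 5, 5, 4, 8, 4, 2, 3, 6, 8, 12, 14, 12, 22, 23, 14, 7, 1, 0, 0, 0, 0, 0, 0, 0, 0, 0, 0, 0, 0] med 0.0395
rack 3316 ((504.1988830566406, 313.01812744140625), (87.17854309082031, 190.19778442382812), 83.32574462890625)
tip 2209 ((682.901123046875, -230.82310485839844), (87.21871185302734, 123.36756134033203), 13.251177787780762)
bottle 1066 ((722.1326293945312, 250.61102294921875), (66.56034851074219, 71.89767456054688), 51.19139862060547)
  return _methods._mean(a, axis=axis, dtype=dtype,
  ret = ret.dtype.type(ret / rcount)
```

View pics/fin.png

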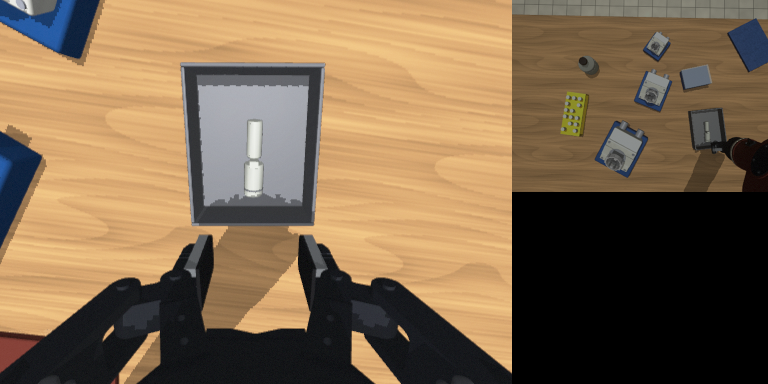

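The cartridge lies in the tub at (254,158) with the jaws clear. The collar rim is at the parked height, about 4 mm. Bystander positions are unchanged within 0.2 mm. Handing in.

```bash
python3 -c "
from bench import ctrl; print(ctrl.finish_job())"
```

```text
the job is handed in; nothing more can be done
None
```

The job is handed in: the cartridge is in the grey tub and the collar is parked in its notch. It took about 18.6 s of the 54 s allowed.

- **Collar:** I pulled it about 12 mm out and turned it anticlockwise to roughly 0.96 rad, where it sank into the notch. After I let go its travel read about 4.5–4.8 mm, inside the 4–5 mm parked range. A final look from the top camera agreed more coarsely, at about 4 mm.
- **Cartridge:** I drew it about 80 mm out along the axis, lowered it until it touched the tub floor, and laid it down nearly flat before opening the jaws. The last picture shows it lying in the tub with the gripper clear.
- **Bystanders:** The rack, bottle and tip box measured within about 0.2 mm of where they started.
- **Problems on the way:** The collar slid back onto the step's top while I was turning it. My first loose-jaw search also lagged about 30° behind the tool; I found that from depth measurements and redid it with a tighter gap.
- **Forces:** Wrist force stayed below about 15 N in every reading.

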